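# Put the desk things back in their trays

### The arm

A 6-joint arm with a two-finger parallel gripper is mounted at the origin on the work surface. World frame = base frame: x ahead of the robot, y to its left, z up, the work surface at z = 0. Lengths are in m, angles in rad, forces in N, time in s.
With the tool pointing down it reaches from about 0.35 to 0.725 m from the base axis. Payload 6 kg.
Tool frame: the origin (TCP) lies on the front face of the gripper's body, between the roots of the fingers; the fingertips stand 73 mm ahead of it and the grasp point (between the pads) lies 54 mm ahead of it; y points along the fingers, z is the direction in which the jaws open and shut, and the axes are right-handed (so a half turn about y gives the same grasp; the last joint's range is limited). The gripper opens to 85 mm and grips with 20 to 120 N. Pads are 22 mm wide; open, the fingers measure 114 mm over their backs; the gripper's body (76 mm by 85 mm) begins 54 mm behind the grasp point. The pads swing forward as they close: fully open they stand 13 mm farther back than shut.
Start: joints at [-0.962, 0.04, 0.085, 0, -1.615, -0.334], TCP at [0.163, -0.577, 0.304] pointing down, gripper open.
Joint ranges: [-2.56, 2.56], [-1.29, 2.01], [-1.08, 1.49], [-3.29, 1.98], [-2.81, -0.18], [-2.99, 2.99]. Speed limits (rad/s): [2.57, 2.57, 3.01, 3.14, 3.14, 3.14].

### API

Orientations are given as a unit quaternion [w, x, y, z].
In Python, from rig import env gives the robot as it stands.
- The arm moves only by the tool play_rows, never from a script. Its argument "increments" is a list of rows, each a list of 7 numbers: the shift along the world's x, y, z in m, then the turn, a rotation vector about the world's x, y, z in degrees, then the opening, from 0 (shut) to 1 (fully open). A call has 1 to 8 rows; each row shifts and turns the commanded pose from where the row before left it; what a row does not reach is not made up. A row lasts 1/10 s, in which the tool goes at most 50 mm and 8.59 degrees, less where a joint would pass 70% of its speed; a pose out of reach is approached as far as the arm can. A call with a gripper value outside its range is refused whole. The fingers move at their own pace and stop on an object; "squeeze" is the grip in N (left out, the last holds). Time passes only in rows, so rows that do not move let the fingers close. It gives the time, the measured TCP pose, the force and the opening at its end, in the units of the state.
- env.sense(): the state, without advancing time (a new reading comes with each control period).
- env.grab_frame(name): name is "scene" or "top"; returns a dict with "image" (400x640x3 uint8, red, green, blue), "range_z" (400x640 float32, m along the optical axis (not along the pixel's ray), 0 where there is no reading), "intrinsics" (3x3 intrinsics, pixels), "world_to_cam" (4x4, takes a point from world to camera coordinates). Camera axes: x right, y down, z forward; pixel columns grow to the right and rows downward; lengths in m; the calibration is good to about 2 mm. A picture is of the moment at which its call begins.
- env.finish_job(): hands the job in, once; it reports no verdict.
Trained networks look in a picture, given as the dict that the camera call returned (one of the last four; its "shot" number tells which), for a name from the list of things; names that differ only in an ending like _2 or _b are one class to them, and where a whole thing is asked for, a point or a joint stands for the part that bears it (a point fixed in the world has none). Each returns a list of dicts, best first, with "score" (0 to 1); they miss things now and then, are a little off and sometimes report something else, mostly with a low value. They report only what shows in the picture. A call takes as long as a camera call. They do not tell look-alikes from the thing itself.
- env.look_for(picture, target): "extent" ([left, top, right, bottom] in pixels, round what is visible of it).
- env.silhouettes(picture, target): "region" (400x640 bool, what is visible of it) and "extent" ([left, top, right, bottom] in pixels, round what is visible of it).
- env.place_of(picture, target): "location" ([column, row] in pixels: a listed point, or the origin of a listed thing).
The state is a dict: "time_s": time; "joint_pos": joint angles; "joint_vel": joint speeds; "joint_torque": joint torques, N m; "ee_pos": TCP position; "ee_rot": TCP orientation; "force": force on the tool from outside, world axes, zero at the start; "torque": the same for the moment, N m; "gripper_width": opening from 0.0 (shut) to 1.0 (fully open).
Only numpy, scipy, OpenCV 4.12 (cv2) and the standard library are available. Lean on these libraries where they do the work, as an engineer would, in place of code of your own. Each camera call takes 0.05 s, during which the arm holds its last target. There are 200 camera calls.

### The job

Tidy the office desk: put the stapler, the hole punch, the note block and the round stamp each into its own shallow tray, the one whose recess has its shape and lining colour. Set each one down upright in the recess, flat on the floor of the tray and not up on the lip, and do not drop it or let it fall. Leave the mug and the calculator where they are.

Things in the scene. Friction and masses are not known exactly. Their poses are not given: they have to be found in the camera images.
- stapler: Desk stapler, 120 long x 34 wide x 46 mm high, blue top over a black base; loose, about 0.2 kg, standing on its base. Origin: centre of its underside. x along its length, z up. Its blue top part, 24 to 46 mm above the underside and 30 mm wide (along y), is the place to grip, 33 mm up at the middle. Belongs in stapler_tray, either way round.
- punch: Red hole punch on a black base, 100 long x 60 wide x 55 mm high; loose, about 0.3 kg, standing on its base. Origin: centre of its underside. x along its length, z up. The base is 16 mm high; the red press bar on top, 40 to 55 mm above the underside, is 92 mm long (x) and 40 mm wide (y): grip it across y at the middle, 45 mm up. Belongs in punch_tray, either way round.
- notes: Block of sticky notes in a square black case, yellow on top: 56 x 56 mm, case 34 mm high, notes up to 39 mm; loose, about 0.12 kg. Origin: centre of its underside. x and y along its sides, z up. Grip the case across either pair of sides, 56 mm, 30 mm up. Belongs in notes_tray, any way round.
- stamp: Round hand stamp, green foot 44 mm across and 16 mm high, thin brass neck, wooden knob on top; 64 mm high; loose, about 0.1 kg, standing on its foot. Origin: centre of its underside, z up. The knob, 30 mm across and 36 to 64 mm above the underside, is the place to grip, 52 mm up. Belongs in stamp_tray, at any yaw.
- stapler_tray: Long narrow tray with blue lining. Fixed to the desk. White lip 6 mm thick, its top 8 mm above the desk, flat floor 3 mm above the desk; recess 140 (x) x 54 mm (y); 152 x 66 mm outside. Origin: centre of the underside, at desk height; x along its length.
- punch_tray: Wide rectangular tray with red lining. Fixed to the desk. White lip 6 mm thick, its top 8 mm above the desk, flat floor 3 mm above the desk; recess 120 (x) x 80 mm (y); 132 x 92 mm outside. Origin: centre of the underside, at desk height; x along its length.
- notes_tray: Square tray with yellow lining. Fixed to the desk. White lip 6 mm thick, its top 8 mm above the desk, flat floor 3 mm above the desk; recess 76 x 76 mm; 88 x 88 mm outside. Origin: centre of the underside, at desk height; x and y along its sides.
- stamp_tray: Round tray with green lining. Fixed to the desk. White lip 6 mm thick, its top 8 mm above the desk, flat floor 3 mm above the desk; recess 64 mm across; 76 mm across outside. Origin: centre of the underside, at desk height.
- mug: White mug, 72 mm across the rim and 72 mm high, handle to its +y, standing at the left of the work. Bystander, to be left alone. Origin: centre of its underside.
- calculator: Black desk calculator with white keys, 130 (x) x 80 (y) x 21 mm high, lying at the far side of the desk. Bystander, to be left alone. Origin: centre of its underside.
Things that resemble listed ones, but are neither listed nor needed, are in the scene too. Leave any purple look-alike of the stamp alone.

How it is judged:
At the end, for the whole second after the job is handed in: Each thing is in its own tray: centre within 15 mm of the tray's, underside 1 to 5 mm above the desk (on the floor, not the lip), leaning under 0.035 rad, stapler and punch within 0.25 rad of the tray's length (either way round), released and at rest (under 0.02 m/s) (horizontal distance between stapler and stapler_tray below 0.015 m and z of stapler in the frame of stapler_tray between 0.001 and 0.005 m and angle between each of stapler, punch, notes, stamp's own z axis and vertical below 0.035 rad and linear speed of each of stapler, punch, notes, stamp below 0.02 m/s and angle between the x axis of stapler and the x axis of stapler_tray, either way round below 0.25 rad and horizontal distance between punch and punch_tray below 0.015 m and z of punch in the frame of punch_tray between 0.001 and 0.005 m and angle between the x axis of punch and the x axis of punch_tray, either way round below 0.25 rad and horizontal distance between notes and notes_tray below 0.015 m and z of notes in the frame of notes_tray between 0.001 and 0.005 m and horizontal distance between stamp and stamp_tray below 0.015 m and z of stamp in the frame of stamp_tray between 0.001 and 0.005 m); the robot touches nothing.
It fails at once if one of the four things falls or is thrown: faster than 0.7 m/s while the fingers do not hold it (let go more than about 25 mm up) ((linear speed of stapler above 0.7 m/s and contact force between the fingers and stapler below 0.05 N) or (linear speed of punch above 0.7 m/s and contact force between the fingers and punch below 0.05 N) or (linear speed of notes above 0.7 m/s and contact force between the fingers and notes below 0.05 N) or (linear speed of stamp above 0.7 m/s and contact force between the fingers and stamp below 0.05 N)).
It fails at once if the mug is moved more than 20 mm (distance of mug from where it was at the start of the episode above 0.02 m).
It fails at once if the calculator is moved more than 20 mm (distance of calculator from where it was at the start of the episode above 0.02 m).
It also fails if it takes over 112 s, if anything falls off the work surface, if the arm or the gripper's body presses on something with over 40 N, if the wrist force passes 120 N, or if a joint passes its speed limit or range.

## Working session

There is one attempt and no reset: what is moved stays moved. The work goes in short steps, Python scripts to look and compute and a tool call to move; the robot and the scene stay as the last step left them, time stands still between calls to the robot, and variables do not carry over. Pictures are saved under pics/ and viewed, about 12 in all and at most 16, crops included, and the job is handed in when it is done.

Besides the shell and the picture viewer there is one more tool, called after "Call:" as a command line: name --pt "numbers of a row" for each row, then --argument value for the rest. play_rows: Moves the arm, as the interface text tells. Its arguments: {"type":"object","properties":{"increments":{"type":"array","items":{"type":"array","items":{"type":"number"}}},"squeeze":{"type":"number"}},"required":["increments"]}

```bash
mkdir -p pics; cat > h.py <<'E'
import numpy as np, cv2
from rig import env
def world(f,u,v,z=None):
    K=f["intrinsics"];T=np.linalg.inv(f["world_to_cam"])
    d=np.array([(u-K[0,2])/K[0,0],(v-K[1,2])/K[1,1],1.])
    if z is None:
        return T[:3,:3]@(d*f["range_z"][int(v),int(u)])+T[:3,3]
    r=T[:3,:3]@d; return T[:3,3]+r*(z-T[2,3])/r[2]
def cloud(f):
    K=f["intrinsics"];T=np.linalg.inv(f["world_to_cam"])
    v,u=np.mgrid[:400,:640]; D=f["range_z"]
    P=np.stack([(u-K[0,2])/K[0,0]*D,(v-K[1,2])/K[1,1]*D,D],-1)
    return P@T[:3,:3].T+T[:3,3]
def save(f,n): cv2.imwrite("pics/"+n,cv2.cvtColor(f["image"],cv2.COLOR_RGB2BGR))
E
python3 - <<'E'
from h import *
np.set_printoptions(precision=4,suppress=True)
s=env.sense();print(s)
g=env.grab_frame("scene");save(g,"scene0.png")
f=env.grab_frame("top");save(f,"top0.png")
C=cloud(f)
print(np.linalg.inv(f["world_to_cam"])[:3,3])
for n in "stapler punch notes stamp stapler_tray punch_tray notes_tray stamp_tray mug calculator".split():
    for r in env.silhouettes(f,n)[:3]:
        m=r["region"]&(f["range_z"]>0)
        if m.sum()<20: continue
        P=C[m]; zt=np.percentile(P[:,2],95); 
        rect=cv2.minAreaRect((P[:,:2]*1000).astype(np.float32))
        top=P[P[:,2]>zt-.006]; rt=cv2.minAreaRect((top[:,:2]*1000).astype(np.float32))
        fr=lambda R:[np.round(R[0],1).tolist(),np.round(R[1],1).tolist(),round(R[2],1)]
        print(n,round(r["score"],2),np.round(r["extent"]),round(zt,4),"all",fr(rect),"top",fr(rt))
E
```

```text
{'time_s': 0.0, 'joint_pos': array([-0.9623,  0.0408,  0.0838, -0.0005, -1.6155, -0.3337]), 'joint_vel': array([-0.0003, -0.0005, -0.0016,  0.001 ,  0.0006, -0.0011]), 'joint_torque': array([ -0.0002, -36.8216,  34.741 ,   6.9319,  -0.0053,  -0.    ]), 'ee_pos': array([ 0.1628, -0.5773,  0.3029]), 'ee_rot': array([ 0.7011, -0.6998, -0.0967,  0.097 ]), 'force': array([-0.2596, -0.3414,  0.3715]), 'torque': array([ 0.057 , -0.0372, -0.0298]), 'gripper_width': 1.0005152954337866}
[0.4202 0.1077 1.2253]
stapler 0.64 [425. 253. 469. 278.] 0.0486 all [[427.5, -291.5], [117.6, 31.8], 66.7] top [[427.6, -292.8], [112.6, 30.0], 67.2]
stapler 0.38 [370. 200. 395. 223.] 0.0417 all [[592.4, -111.1], [61.8, 56.5], 71.4] top [[593.2, -108.8], [49.8, 52.7], 69.6]
stapler 0.3 [291. 202. 314. 224.] 0.0091 all [[592.3, 121.0], [71.9, 70.2], 89.4] top [[592.0, 120.9], [71.7, 69.7], 89.8]
punch 0.87 [226. 190. 256. 227.] 0.0577 all [[608.7, 306.6], [54.6, 101.9], 63.4] top [[609.7, 308.6], [39.5, 90.3], 66.1]
punch 0.67 [370. 201. 394. 225.] 0.0416 all [[598.1, -113.2], [62.3, 66.9], 69.7] top [[593.4, 
[... 831 characters left out ...]
ll [[449.8, 311.5], [90.9, 91.8], 1.6] top [[449.6, 310.9], [89.4, 89.8], 1.6]
stamp_tray 0.67 [295. 200. 316. 227.] 0.0094 all [[593.4, 121.3], [73.0, 75.2], 45.9] top [[592.8, 121.6], [72.6, 74.1], 44.5]
stamp_tray 0.46 [225. 248. 255. 280.] 0.0092 all [[448.3, 309.3], [90.3, 87.8], 0.6] top [[449.7, 309.3], [87.4, 87.8], 0.6]
mug 0.6 [148. 249. 183. 279.] 0.0726 all [[449.8, 513.2], [71.0, 92.3], 86.6] top [[462.4, 512.8], [69.7, 69.7], 74.9]
mug 0.18 [278. 242. 334. 277.] 0.0095 all [[455.3, 116.0], [67.7, 156.0], 15.1] top [[455.2, 115.8], [65.8, 151.8], 14.9]
calculator 0.75 [341. 138. 385. 165.] 0.0231 all [[778.6, -64.5], [129.7, 87.0], 87.4] top [[777.1, -63.9], [128.5, 78.0], 87.0]
```

```bash
python3 - <<'E'
import cv2
a=cv2.imread("pics/top0.png")[120:310,130:490]
cv2.imwrite("pics/c0.png",cv2.resize(a,None,fx=2.2,fy=2.2,interpolation=cv2.INTER_CUBIC))
E
```

```text
(no output)
```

View pics/c0.png

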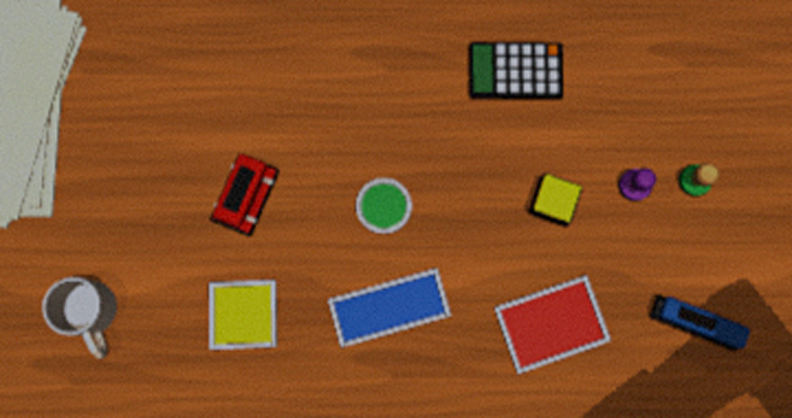

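View pics/scene0.png

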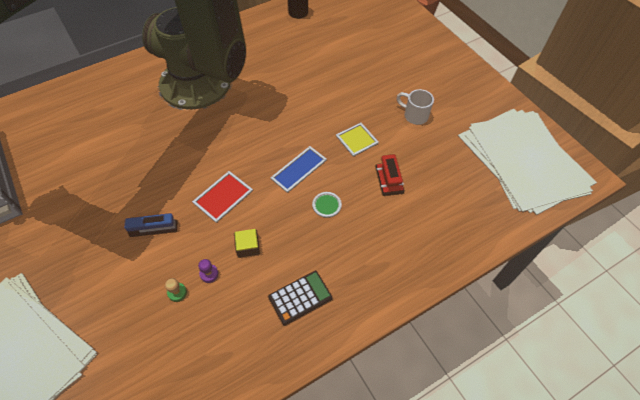

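The picture shows both look-alikes: the purple stamp is at full-image pixel (420,203) and the real green/wood stamp at (447,202). The nets also took the round tray and the notes block for a stamp or stapler. The green one at (447,202) is the stamp. The stapler (448,266), notes (382,211), punch (241,208) and all four trays agree with the given sizes.

```bash
cat > st.py <<'E'
from h import *
from scipy.spatial.transform import Rotation as R
import sys
def st():
    s=env.sense(); q=s["ee_rot"]; M=R.from_quat([q[1],q[2],q[3],q[0]]).as_matrix()
    print("t",round(s["time_s"],2),"tcp",np.round(s["ee_pos"],4),"fingers",np.round(M[:,1],3),"jaw yaw",round(np.degrees(np.arctan2(M[1,2],M[0,2])),1),"grip",round(float(s["gripper_width"]),3),"j",np.round(s["joint_pos"],2))
if __name__=="__main__": st()
E
python3 st.py; python3 - <<'E'
import cv2
a=cv2.imread("pics/top0.png")[180:290,360:480]
cv2.imwrite("pics/c1.png",cv2.resize(a,None,fx=5,fy=5,interpolation=cv2.INTER_CUBIC))
E
```

```text
t 0.6 tcp [ 0.1628 -0.5775  0.3039] fingers [-0.  0. -1.] jaw yaw 105.7 grip 1.0 j [-0.96  0.04  0.08  0.   -1.62 -0.33]
```

View pics/c1.png

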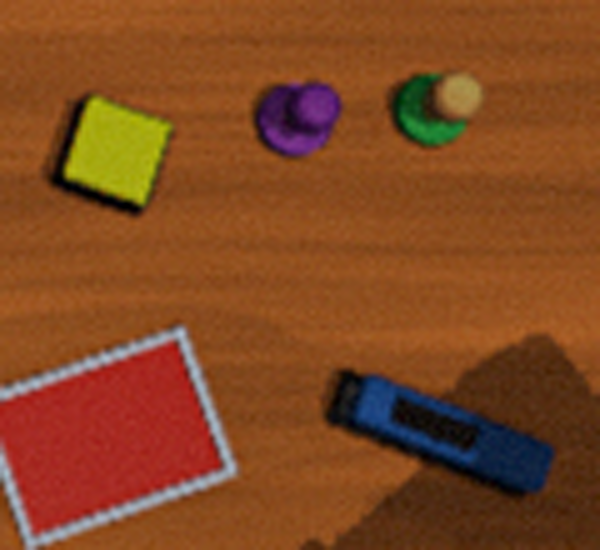

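The crop confirms it: the green foot with the wooden knob is rightmost in the top row, with the purple look-alike to its left. I'll start with the stapler.

Call:
play_rows --pt "0.032 0.034 -0.01 0 0 6.4 1" --pt "0.032 0.034 -0.01 0 0 6.4 1" --pt "0.032 0.034 -0.01 0 0 6.4 1" --pt "0.032 0.034 -0.01 0 0 6.4 1" --pt "0.032 0.034 -0.01 0 0 6.4 1" --pt "0.032 0.034 -0.01 0 0 6.4 1" --pt "0.032 0.034 -0.01 0 0 6.4 1" --pt "0.032 0.034 -0.01 0 0 6.4 1" --squeeze 40

```text
time_s: 1.4
ee_pos: [0.4198, -0.3038, 0.2239]
ee_rot: [-0.589, 0.589, 0.392, -0.391]
force: [0.8, -1.5, 0.7]
gripper_width: 0.996
```

```bash
python3 st.py
```

```text
t 1.4 tcp [ 0.4198 -0.3038  0.2239] fingers [ 0.001 -0.    -1.   ] jaw yaw 157.2 grip 0.996 j [-0.24 -0.18 -0.27  0.   -1.48 -0.16]
```

Call:
play_rows --pt "0.0077 0.0115 -0.03 0 0 0 1" --pt "0 0 -0.035 0 0 0 1" --pt "0 0 -0.035 0 0 0 1" --pt "0 0 -0.025 0 0 0 1" --pt "0 0 -0.012 0 0 0 1" --pt "0 0 0 0 0 0 0" --pt "0 0 0 0 0 0 0" --pt "0 0 0 0 0 0 0"

```text
time_s: 2.2
ee_pos: [0.4274, -0.2944, 0.0888]
ee_rot: [-0.589, 0.591, 0.391, -0.389]
force: [-0.5, 0.0, 0.2]
gripper_width: 0.517
```

Call:
play_rows --pt "0 0 0 0 0 0 0" --pt "0 0 0 0 0 0 0" --pt "0 0 0 0 0 0 0" --pt "0 0 0 0 0 0 0"

```text
time_s: 2.6
ee_pos: [0.4276, -0.2944, 0.0887]
ee_rot: [-0.589, 0.591, 0.391, -0.39]
force: [0.7, -0.2, 5.9]
gripper_width: 0.343
```

Call:
play_rows --pt "0 0 0.02 0 0 0 0" --pt "0 0 0.04 0 0 0 0" --pt "0.002 0.02 0.01 0 0 3 0" --pt "0.003 0.04 0 0 0 4 0" --pt "0.003 0.045 0 0 0 4 0" --pt "0.003 0.045 0 0 0 4 0" --pt "0.003 0.045 0 0 0 4 0" --pt "0.003 0.045 0 0 0 4 0"

```text
time_s: 3.4
ee_pos: [0.4427, -0.0523, 0.1563]
ee_rot: [0.5, -0.499, -0.5, 0.501]
force: [1.4, -0.5, -2.3]
gripper_width: 0.345
```

Call:
play_rows --pt "0.003 0.045 0 0 0 4 0" --pt "0.003 0.045 0 0 0 4 0" --pt "0.003 0.04 0 0 0 4 0" --pt "0.002 0.03 0 0 0 3 0" --pt "0 0.01 0 0 0 0 0" --pt "0 0 0 0 0 0 0"

```text
time_s: 4.0
ee_pos: [0.454, 0.1169, 0.1561]
ee_rot: [0.431, -0.43, -0.56, 0.562]
force: [-0.0, -0.4, -2.1]
gripper_width: 0.346
```

```bash
cat > ob.py <<'E'
from h import *
import st,sys
st.st()
f=env.grab_frame("top");C=cloud(f)
for n in sys.argv[1:]:
    for r in env.silhouettes(f,n)[:2]:
        m=r["region"]&(f["range_z"]>0)
        if m.sum()<20: continue
        P=C[m]; zt=np.percentile(P[:,2],95); top=P[P[:,2]>zt-.006]
        for Q in (P,top):
            c,w,a=cv2.minAreaRect((Q[:,:2]*1000).astype(np.float32)); print(n,round(r["score"],2),np.round(r["extent"]),round(zt,4),np.round(c,1),np.round(w,1),round(a,1))
save(f,"last.png")
E
python3 ob.py stapler
```

```text
t 4.0 tcp [0.454  0.1169 0.1561] fingers [-0.002 -0.001 -1.   ] jaw yaw -165.0 grip 0.346 j [ 0.68 -0.29 -0.49 -0.   -1.38 -0.42]
```

Call:
play_rows --pt "0.001 -0.001 -0.03 0 0 0 0" --pt "0 0 -0.02 0 0 0 0" --pt "0 0 -0.01 0 0 0 0" --pt "0 0 -0.004 0 0 0 0" --pt "0 0 0 0 0 0 0" --pt "0 0 0 0 0 0 0.5" --pt "0 0 0 0 0 0 1" --pt "0 0 0 0 0 0 1"

```text
time_s: 4.9
ee_pos: [0.4561, 0.1153, 0.094]
ee_rot: [-0.43, 0.431, 0.561, -0.56]
force: [0.1, 0.4, 0.7]
gripper_width: 0.82
```

Call:
play_rows --pt "0 0 0 0 0 0 1" --pt "0 0 0 0 0 0 1" --pt "0 0 0.02 0 0 0 1" --pt "0 0 0.04 0 0 0 1" --pt "0 0 0.04 0 0 0 1" --pt "0 0 0.04 0 0 0 1"

```text
time_s: 5.5
ee_pos: [0.4553, 0.1149, 0.2345]
ee_rot: [0.431, -0.431, -0.561, 0.561]
force: [0.3, -0.2, 0.2]
gripper_width: 1.001
```

Call:
play_rows --pt "0.016 -0.04 0 0 0 -1.5 1" --pt "0.017 -0.042 0 0 0 -1.5 1" --pt "0.017 -0.042 0 0 0 -1.5 1" --pt "0.017 -0.042 0 0 0 -1.5 1" --pt "0.017 -0.042 0 0 0 -1.5 1" --pt "0.017 -0.042 0 0 0 -1.5 1" --pt "0.017 -0.042 0 0 0 -1.5 1" --pt "0.017 -0.042 0 0 0 -1.5 1"

```text
time_s: 6.3
ee_pos: [0.591, -0.2209, 0.2328]
ee_rot: [0.487, -0.487, -0.512, 0.512]
force: [0.5, 0.8, -0.2]
gripper_width: 1.001
```

Call:
play_rows --pt "0.016 -0.042 0 0 0 -1.5 1" --pt "0.015 -0.044 0 0 0 -1.5 1" --pt "0 0 0 0 0 0 1"

```text
time_s: 6.6
ee_pos: [0.6215, -0.3095, 0.2292]
ee_rot: [0.503, -0.5, -0.497, 0.5]
force: [0.2, -0.3, -1.0]
gripper_width: 1.005
```

```bash
python3 ob.py stapler stapler_tray stamp
```

```text
t 6.6 tcp [ 0.6215 -0.3095  0.2292] fingers [-0.005  0.    -1.   ] jaw yaw 179.6 grip 1.005 j [-0.17  0.3   0.24  0.   -1.52  0.17]
stapler 0.95 [288. 249. 327. 266.] 0.0524 [455.4 115.5] [ 33.1 118.7] 14.1
stapler 0.95 [288. 249. 327. 266.] 0.0524 [455.3 115.1] [ 29.2 114.4] 14.3
stapler_tray 0.59 [282. 242. 334. 277.] 0.0104 [454.8 116.3] [ 66.4 152.6] 14.9
stapler_tray 0.59 [282. 242. 334. 277.] 0.0104 [455.1 115.9] [ 65.8 151.6] 14.7
```

The stapler sits within 1 mm of its tray's centre. Next is the stamp.

Call:
play_rows --pt "0 0.005 -0.02 0 0 0 1" --pt "0 0 -0.03 0 0 0 1" --pt "0 0 -0.02 0 0 0 1" --pt "0 0 0 0 0 0 1"

```text
time_s: 7.2
ee_pos: [0.6204, -0.2979, 0.1599]
ee_rot: [0.501, -0.498, -0.5, 0.501]
force: [0.0, 0.0, -0.6]
gripper_width: 0.996
```

```bash
python3 ob.py stamp; python3 - <<'E'
from h import *
f=env.grab_frame("scene");save(f,"s1.png")
a=cv2.imread("pics/s1.png")[200:330,100:280]
cv2.imwrite("pics/c2.png",cv2.resize(a,None,fx=4,fy=4,interpolation=cv2.INTER_CUBIC))
E
```

```text
t 7.2 tcp [ 0.6204 -0.2979  0.1599] fingers [-0.004  0.002 -1.   ] jaw yaw -179.9 grip 0.996 j [-0.16  0.3   0.12 -0.   -1.39  0.16]
stamp 0.72 [437. 194. 455. 210.] 0.0652 [ 619.  -301.2] [42.6 36.8] 37.5
stamp 0.72 [437. 194. 455. 210.] 0.0652 [ 619.8 -303.9] [22.5 23.7] 89.2
```

View pics/c2.png

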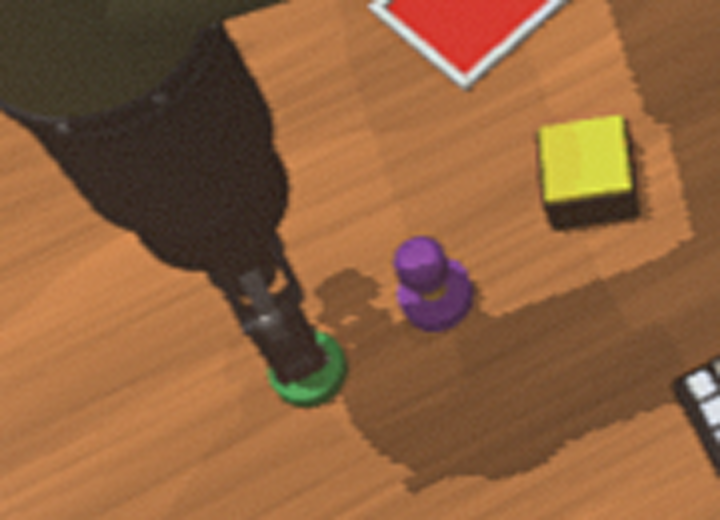

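The gripper is right over the green stamp (crop 305,370), with the purple one clear at (430,290).

Call:
play_rows --pt "0 -0.0062 -0.02 0 0 0 1" --pt "0 0 -0.02 0 0 0 1" --pt "0 0 -0.012 0 0 0 1" --pt "0 0 0 0 0 0 1" --pt "0 0 0 0 0 0 0" --pt "0 0 0 0 0 0 0" --pt "0 0 0 0 0 0 0" --pt "0 0 0 0 0 0 0"

```text
time_s: 8.15
ee_pos: [0.6218, -0.3063, 0.1118]
ee_rot: [-0.5, 0.501, 0.5, -0.5]
force: [-6.7, 2.7, 19.0]
gripper_width: 0.335
```

Call:
play_rows --pt "0 0 0 0 0 0 0" --pt "0 0 0 0 0 0 0" --pt "0 0 0 0 0 0 0"

```text
time_s: 8.45
ee_pos: [0.6218, -0.3064, 0.112]
ee_rot: [-0.5, 0.501, 0.5, -0.5]
force: [-1.0, 0.7, 5.2]
gripper_width: 0.332
```

Call:
play_rows --pt "0 0 0.02 0 0 0 0" --pt "0 0 0.04 0 0 0 0" --pt "0 0 0.04 0 0 0 0" --pt "0 0.01 0.01 0 0 0 0" --pt "-0.003 0.03 0 0 0 0 0" --pt "-0.003 0.04 0 0 0 0 0" --pt "-0.003 0.045 0 0 0 0 0" --pt "-0.003 0.045 0 0 0 0 0"

```text
time_s: 9.25
ee_pos: [0.6088, -0.1344, 0.2194]
ee_rot: [0.501, -0.5, -0.499, 0.5]
force: [1.1, -0.2, -0.3]
gripper_width: 0.329
```

Call:
play_rows --pt "-0.003 0.045 0 0 0 0 0" --pt "-0.003 0.045 0 0 0 0 0" --pt "-0.003 0.045 0 0 0 0 0" --pt "-0.003 0.045 0 0 0 0 0" --pt "-0.003 0.04 0 0 0 0 0" --pt "-0.003 0.03 0 0 0 0 0" --pt "0 0.007 0 0 0 0 0" --pt "0 0 0 0 0 0 0"

```text
time_s: 10.05
ee_pos: [0.5911, 0.1219, 0.2197]
ee_rot: [0.5, -0.499, -0.5, 0.501]
force: [0.4, 0.3, -1.3]
gripper_width: 0.329
```

```bash
python3 ob.py stamp stamp_tray;  python3 - <<'E'
from h import *
f=env.grab_frame("scene");save(f,"s2.png")
a=cv2.imread("pics/s2.png")[130:260,240:420]
cv2.imwrite("pics/c3.png",cv2.resize(a,None,fx=4,fy=4,interpolation=cv2.INTER_CUBIC))
E
```

```text
t 10.05 tcp [0.5911 0.1219 0.2197] fingers [-0.002 -0.    -1.   ] jaw yaw -179.9 grip 0.329 j [ 0.53  0.06 -0.05 -0.   -1.46 -0.53]
stamp 0.77 [412. 196. 427. 213.] 0.0644 [ 612.3 -222.4] [46.1 39.3] 56.4
stamp 0.77 [412. 196. 427. 213.] 0.0644 [ 614.7 -221.3] [25.9 25.6] 12.8
stamp_tray 0.63 [290. 209. 314. 224.] 0.114 [575.6 120.8] [51.  76.2] 6.9
stamp_tray 0.63 [290. 209. 314. 224.] 0.114 [556.9 120. ] [14.8 43. ] 34.0
stamp_tray 0.18 [341. 136. 385. 166.] 0.0232 [779.8 -64.9] [ 88.4 131.3] 0.6
stamp_tray 0.18 [341. 136. 385. 166.] 0.0232 [777.3 -63.8] [128.1  78.4] 88.5
```

View pics/c3.png

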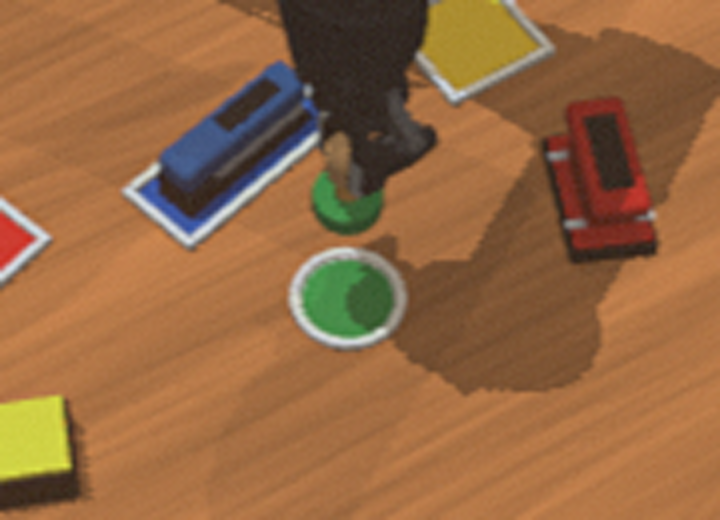

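The green-footed stamp hangs straight above its round tray (crop 347,300). The stapler shows flat in the blue tray. Lowering.

Call:
play_rows --pt "0.0005 -0.0005 -0.03 0 0 0 0" --pt "0 0 -0.03 0 0 0 0" --pt "0 0 -0.025 0 0 0 0" --pt "0 0 -0.012 0 0 0 0" --pt "0 0 -0.003 0 0 0 0" --pt "0 0 -0.002 0 0 0 0" --pt "0 0 0 0 0 0 0"

```text
time_s: 10.95
ee_pos: [0.5927, 0.1204, 0.1203]
ee_rot: [-0.5, 0.501, 0.5, -0.499]
force: [-0.1, 0.6, -0.8]
gripper_width: 0.331
```

Call:
play_rows --pt "0 0 -0.003 0 0 0 0" --pt "0 0 -0.002 0 0 0 0" --pt "0 0 0 0 0 0 0" --pt "0 0 0 0 0 0 0"

```text
time_s: 11.35
ee_pos: [0.5924, 0.1206, 0.115]
ee_rot: [-0.5, 0.5, 0.5, -0.499]
force: [-2.2, 1.5, 2.8]
gripper_width: 0.33
```

Call:
play_rows --pt "0 0 0 0 0 0 0.5" --pt "0 0 0 0 0 0 1" --pt "0 0 0 0 0 0 1" --pt "0 0 0 0 0 0 1" --pt "0 0 0.02 0 0 0 1" --pt "0 0 0.04 0 0 0 1" --pt "0 0 0.04 0 0 0 1" --pt "0 -0.02 0 0 0 -2 1"

```text
time_s: 12.15
ee_pos: [0.5941, 0.1017, 0.2212]
ee_rot: [-0.507, 0.51, 0.495, -0.488]
force: [0.5, 0.2, 0.0]
gripper_width: 1.004
```

Call:
play_rows --pt "0 -0.04 0 0 0 -4 1" --pt "0 -0.045 0 0 0 -4 1" --pt "0 -0.045 0 0 0 -4 1" --pt "0 -0.04 0 0 0 -4 1" --pt "0 -0.03 0 0 0 -2 1" --pt "0 -0.01 0 0 0 0 1" --pt "0 0 0 0 0 0 1"

```text
time_s: 12.85
ee_pos: [0.5919, -0.1108, 0.2136]
ee_rot: [0.58, -0.58, -0.405, 0.405]
force: [-0.6, 0.6, -0.1]
gripper_width: 1.004
```

```bash
python3 ob.py stamp notes punch
```

```text
t 12.85 tcp [ 0.5919 -0.1108  0.2136] fingers [-0. -0. -1.] jaw yaw 159.9 grip 1.004 j [ 0.15  0.05 -0.06 -0.   -1.45 -0.5 ]
notes 0.68 [371. 208. 386. 221.] 0.0419 [589.3 -96.7] [36.2 37.7] 69.2
notes 0.68 [371. 208. 386. 221.] 0.0419 [590.2 -99. ] [32.8 34.7] 68.4
punch 0.8 [224. 190. 256. 228.] 0.0577 [611.5 310.7] [ 64.7 104. ] 67.0
punch 0.8 [224. 190. 256. 228.] 0.0577 [609.4 308.4] [38.6 90.7] 67.8
```

Call:
play_rows --pt "0.001 0.002 -0.03 0 0 0 1" --pt "0 0 -0.035 0 0 0 1" --pt "0 0 -0.035 0 0 0 1" --pt "0 0 -0.02 0 0 0 1" --pt "0 0 -0.007 0 0 0 1" --pt "0 0 0 0 0 0 0" --pt "0 0 0 0 0 0 0" --pt "0 0 0 0 0 0 0"

```text
time_s: 13.85
ee_pos: [0.5943, -0.1074, 0.0894]
ee_rot: [-0.578, 0.58, 0.407, -0.404]
force: [-0.5, 1.1, -1.0]
gripper_width: 0.642
```

Call:
play_rows --pt "0 0 0 0 0 0 0" --pt "0 0 0 0 0 0 0"

```text
time_s: 14.05
ee_pos: [0.5943, -0.1075, 0.0894]
ee_rot: [-0.578, 0.58, 0.407, -0.404]
force: [0.0, 2.0, 6.3]
gripper_width: 0.643
```

```bash
python3 - <<'E'
from h import *
np.set_printoptions(precision=4,suppress=True)
f=env.grab_frame("top");C=cloud(f).reshape(-1,3)
P=C[np.linalg.norm(C[:,:2]-[.592,.121],axis=1)<.05]
for a,b in((.045,.08),(.057,.08),(.014,.03)):
    Q=P[(P[:,2]>a)&(P[:,2]<b)];print(a,len(Q),Q.min(0),Q.max(0),(Q.min(0)+Q.max(0))/2)
E
```

```text
Traceback (most recent call last):
ValueError: zero-size array to reduction operation minimum which has no identity
```

```bash
python3 - <<'E'
from h import *
f=env.grab_frame("scene");save(f,"s3.png")
a=cv2.imread("pics/s3.png")[90:290,130:450]
cv2.imwrite("pics/c4.png",cv2.resize(a,None,fx=2.5,fy=2.5,interpolation=cv2.INTER_CUBIC))
E
```

```text
(no output)
```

View pics/c4.png

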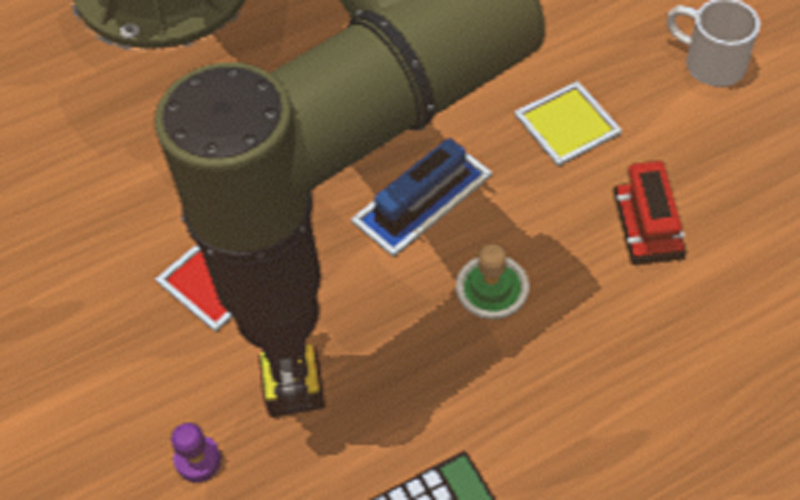

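The stamp stands upright in the green tray (crop 492,285); the top view was just blocked by the arm. The notes block is gripped at (292,380).

Call:
play_rows --pt "0 0 0.02 0 0 0 0" --pt "0 0 0.04 0 0 0 0" --pt "0 0 0.04 0 0 0 0" --pt "-0.005 0.015 0 0 0 1 0" --pt "-0.01 0.03 0 0 0 2 0" --pt "-0.014 0.042 0 0 0 2 0" --pt "-0.014 0.042 0 0 0 2 0" --pt "-0.014 0.042 0 0 0 2 0"

```text
time_s: 14.95
ee_pos: [0.5349, 0.0647, 0.1865]
ee_rot: [0.546, -0.545, -0.45, 0.45]
force: [0.8, 0.2, -0.4]
gripper_width: 0.645
```

Call:
play_rows --pt "-0.014 0.042 0 0 0 2 0" --pt "-0.014 0.042 0 0 0 2 0" --pt "-0.014 0.042 0 0 0 2 0" --pt "-0.014 0.042 0 0 0 2 0" --pt "-0.014 0.042 0 0 0 2 0" --pt "-0.014 0.042 0 0 0 2 0" --pt "-0.01 0.025 0 0 0 0.6 0" --pt "-0.007 0.012 0 0 0 0 0"

```text
time_s: 15.75
ee_pos: [0.4336, 0.3542, 0.1862]
ee_rot: [0.493, -0.492, -0.507, 0.508]
force: [0.1, -1.6, -1.0]
gripper_width: 0.645
```

Call:
play_rows --pt "0 0 -0.03 0 0 0 0" --pt "0 0 0 0 0 0 0" --pt "0 0 0 0 0 0 0"

```text
time_s: 16.05
ee_pos: [0.435, 0.3515, 0.1566]
ee_rot: [0.493, -0.494, -0.506, 0.507]
force: [0.3, -0.1, -0.0]
gripper_width: 0.643
```

```bash
python3 st.py;  python3 - <<'E'
from h import *
np.set_printoptions(precision=4,suppress=True)
f=env.grab_frame("top");C=cloud(f).reshape(-1,3)
P=C[np.linalg.norm(C[:,:2]-[.592,.121],axis=1)<.05]
for a,b in((.045,.08),(.057,.08),(.014,.03)):
    Q=P[(P[:,2]>a)&(P[:,2]<b)]
    if len(Q): print(a,len(Q),Q.min(0),Q.max(0),(Q.min(0)+Q.max(0))/2)
E
```

```text
t 16.05 tcp [0.435  0.3515 0.1566] fingers [-0.001 -0.002 -1.   ] jaw yaw -178.5 grip 0.643 j [ 1.04 -0.03 -0.26  0.   -1.35 -1.01]
0.045 86 [0.5769 0.1088 0.0488] [0.6055 0.1346 0.0725] [0.5912 0.1217 0.0606]
0.057 83 [0.5769 0.1088 0.0577] [0.6055 0.1346 0.0725] [0.5912 0.1217 0.0651]
0.014 82 [0.5706 0.1001 0.0144] [0.6127 0.1564 0.0248] [0.5917 0.1282 0.0196]
```

I sent one row too many, so this corrects back to the tray centre and then lowers.

Call:
play_rows --pt "0.007 -0.02 0 0 0 0 0" --pt "0.0077 -0.021 0 0 0 0 0" --pt "0 0 -0.02 0 0 0 0" --pt "0 0 -0.02 0 0 0 0" --pt "0 0 -0.01 0 0 0 0" --pt "0 0 0 0 0 0 0" --pt "0 0 0 0 0 0 0"

```text
time_s: 16.8
ee_pos: [0.4503, 0.3116, 0.1082]
ee_rot: [-0.493, 0.493, 0.507, -0.506]
force: [1.1, -0.8, -0.6]
gripper_width: 0.644
```

```bash
python3 st.py
```

```text
t 16.8 tcp [0.4503 0.3116 0.1082] fingers [ 0.001  0.001 -1.   ] jaw yaw -178.5 grip 0.644 j [ 0.97 -0.03 -0.35  0.   -1.25 -0.95]
```

Call:
play_rows --pt "0 -0.001 -0.008 0 0 0 0" --pt "0 0 -0.004 0 0 0 0" --pt "0 0 -0.003 0 0 0 0" --pt "0 0 -0.0005 0 0 0 0" --pt "0 0 0 0 0 0 0" --pt "0 0 0 0 0 0 0"

```text
time_s: 17.4
ee_pos: [0.4497, 0.3104, 0.0924]
ee_rot: [0.493, -0.493, -0.507, 0.507]
force: [-5.1, -1.9, 4.9]
gripper_width: 0.641
```

Call:
play_rows --pt "0 0 0 0 0 0 0.7" --pt "0 0 0 0 0 0 1" --pt "0 0 0 0 0 0 1" --pt "0 0 0 0 0 0 1" --pt "0 0 0.02 0 0 0 1" --pt "0 0 0.04 0 0 0 1" --pt "0 0 0.04 0 0 0 1" --pt "0.01 0 0.01 0 0 6 1"

```text
time_s: 18.2
ee_pos: [0.4608, 0.3114, 0.2074]
ee_rot: [-0.465, 0.466, 0.535, -0.529]
force: [0.0, 0.3, 0.6]
gripper_width: 1.0
```

Call:
play_rows --pt "0.02 0 0 0 0 8.5 1" --pt "0.025 0 0 0 0 8.5 1" --pt "0.025 0 0 0 0 8.5 1" --pt "0.025 0 0 0 0 8.5 1" --pt "0.025 0 0 0 0 8.5 1" --pt "0.02 0 0 0 0 8.5 1" --pt "0.01 0 0 0 0 8.5 1" --pt "0 0 0 0 0 0 1"

```text
time_s: 19.0
ee_pos: [0.6106, 0.3099, 0.2002]
ee_rot: [0.141, -0.14, -0.693, 0.693]
force: [-0.2, -0.1, 0.3]
gripper_width: 1.001
```

```bash
python3 ob.py punch notes notes_tray
```

```text
t 19.0 tcp [0.6106 0.3099 0.2002] fingers [-0.001 -0.001 -1.   ] jaw yaw -112.9 grip 1.001 j [ 0.76  0.28  0.16  0.   -1.46  0.41]
punch 0.67 [225. 190. 256. 224.] 0.0596 [605.  305.3] [ 84.2 108.7] 32.8
punch 0.67 [225. 190. 256. 224.] 0.0596 [598.3 288.4] [81.2 89.9] 60.5
punch 0.65 [357. 243. 404. 287.] 0.0084 [ 430.3 -100.1] [ 90.4 132.3] 19.1
punch 0.65 [357. 243. 404. 287.] 0.0084 [ 430.3 -100.1] [ 90.4 132.3] 19.1
notes 0.62 [230. 255. 252. 276.] 0.045 [447.3 310.3] [63.4 53.6] 88.7
notes 0.62 [230. 255. 252. 276.] 0.045 [448.8 309.1] [50.7 51.4] 0.6
notes 0.43 [224. 190. 256. 227.] 0.0579 [600.9 297.9] [ 75.9 106.7] 50.7
notes 0.43 [224. 190. 256. 227.] 0.0579 [608.7 307.5] [74.  88.9] 29.7
notes_tray 0.87 [223. 248. 258. 279.] 0.0101 [449.8 309.7] [87.9 87.7] 1.1
notes_tray 0.87 [223. 248. 258. 279.] 0.0101 [449.5 309.6] [87.4 87.5] 1.0
notes_tray 0.58 [279. 244. 335. 276.] 0.0103 [455.7 117.1] [ 67.5 150.9] 15.5
notes_tray 0.58 [279. 244. 335. 276.] 0.0103 [455.1 116.5] [ 65.4 150.5] 14.5
```

The notes block is well centred. Now down onto the punch.

Call:
play_rows --pt "-0.001 -0.0015 -0.03 0 0 0 1" --pt "0 0 -0.03 0 0 0 1" --pt "0 0 -0.025 0 0 0 1" --pt "0 0 -0.015 0 0 0 1" --pt "0 0 -0.001 0 0 0 1" --pt "0 0 0 0 0 0 0" --pt "0 0 0 0 0 0 0" --pt "0 0 0 0 0 0 0"

```text
time_s: 20.0
ee_pos: [0.6093, 0.3093, 0.1022]
ee_rot: [-0.14, 0.141, 0.694, -0.692]
force: [-0.2, -0.1, 0.0]
gripper_width: 0.518
```

Call:
play_rows --pt "0 0 0 0 0 0 0" --pt "0 0 0 0 0 0 0" --pt "0 0 0 0 0 0 0"

```text
time_s: 20.3
ee_pos: [0.6092, 0.309, 0.1022]
ee_rot: [-0.14, 0.141, 0.693, -0.693]
force: [-2.4, -1.1, 6.2]
gripper_width: 0.461
```

Call:
play_rows --pt "0 0 0.02 0 0 0 0" --pt "0 0 0.04 0 0 0 0" --pt "0 0 0.035 0 0 0 0" --pt "-0.009 -0.0205 0 0 0 -2.4 0" --pt "-0.018 -0.041 0 0 0 -4.9 0" --pt "-0.018 -0.041 0 0 0 -4.9 0" --pt "-0.018 -0.041 0 0 0 -4.9 0" --pt "-0.018 -0.041 0 0 0 -4.9 0"

```text
time_s: 21.1
ee_pos: [0.5263, 0.1229, 0.1942]
ee_rot: [0.272, -0.271, -0.653, 0.653]
force: [1.0, -0.7, -3.3]
gripper_width: 0.461
```

Call:
play_rows --pt "-0.018 -0.041 0 0 0 -4.9 0" --pt "-0.018 -0.041 0 0 0 -4.9 0" --pt "-0.018 -0.041 0 0 0 -4.9 0" --pt "-0.018 -0.041 0 0 0 -4.9 0" --pt "-0.018 -0.041 0 0 0 -4.9 0" --pt "-0.009 -0.0205 0 0 0 -2.4 0" --pt "0 0 0 0 0 0 0" --pt "0 0 0 0 0 0 0"

```text
time_s: 21.9
ee_pos: [0.4283, -0.1014, 0.1948]
ee_rot: [-0.416, 0.415, 0.572, -0.572]
force: [-0.0, -0.4, -3.6]
gripper_width: 0.462
```

```bash
python3 st.py;  python3 - <<'E'
from h import *
f=env.grab_frame("scene");save(f,"s4.png")
a=cv2.imread("pics/s4.png")[90:290,130:450]
cv2.imwrite("pics/c5.png",cv2.resize(a,None,fx=2.5,fy=2.5,interpolation=cv2.INTER_CUBIC))
E
```

```text
t 21.9 tcp [ 0.4283 -0.1014  0.1948] fingers [-0.     0.001 -1.   ] jaw yaw -161.9 grip 0.462 j [ 0.23 -0.4  -0.49 -0.   -1.47  0.09]
```

View pics/c5.png

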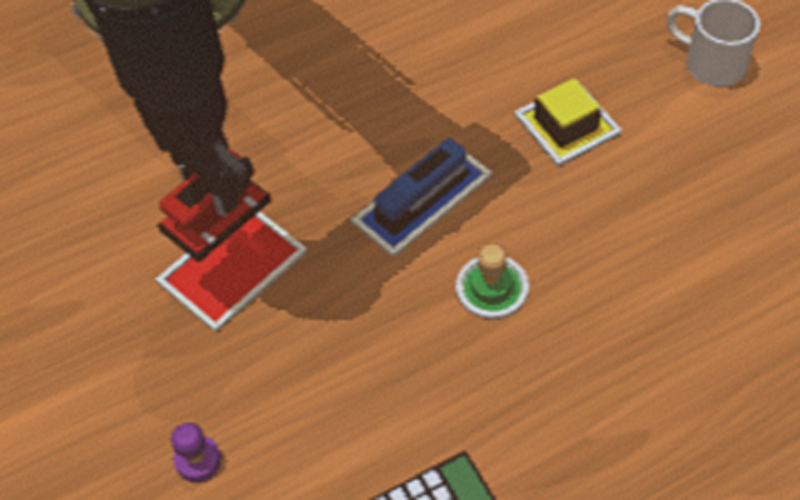

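The punch hangs level over the red tray (crop 230,265), and the other three sit in their trays.

Call:
play_rows --pt "0.001 0 -0.03 0 0 0 0" --pt "0 0 -0.03 0 0 0 0" --pt "0 0 -0.018 0 0 0 0" --pt "0 0 -0.006 0 0 0 0" --pt "0 0 -0.003 0 0 0 0" --pt "0 0 0 0 0 0 0" --pt "0 0 0 0 0 0 0"

```text
time_s: 22.65
ee_pos: [0.4304, -0.1009, 0.1096]
ee_rot: [-0.414, 0.415, 0.573, -0.572]
force: [0.4, 0.2, -3.9]
gripper_width: 0.46
```

Call:
play_rows --pt "0 0 -0.003 0 0 0 0" --pt "0 0 -0.0015 0 0 0 0" --pt "0 0 0 0 0 0 0" --pt "0 0 0 0 0 0 0"

```text
time_s: 23.05
ee_pos: [0.4302, -0.101, 0.1052]
ee_rot: [-0.414, 0.415, 0.573, -0.572]
force: [-3.9, 2.4, 6.5]
gripper_width: 0.46
```

Call:
play_rows --pt "0 0 0 0 0 0 0.6" --pt "0 0 0 0 0 0 1" --pt "0 0 0 0 0 0 1" --pt "0 0 0 0 0 0 1" --pt "0 0 0.02 0 0 0 1" --pt "0 0 0.04 0 0 0 1" --pt "0 0 0.04 0 0 0 1" --pt "0 -0.03 0.03 0 0 0 1"

```text
time_s: 23.85
ee_pos: [0.4303, -0.1301, 0.2367]
ee_rot: [-0.413, 0.415, 0.574, -0.573]
force: [1.8, -0.0, 0.4]
gripper_width: 0.998
```

Call:
play_rows --pt "0 -0.045 0.01 0 0 0 1" --pt "0 -0.045 0 0 0 0 1" --pt "0 -0.045 0 0 0 0 1" --pt "0 -0.045 0 0 0 0 1" --pt "0 -0.04 0 0 0 0 1" --pt "0 0 0 0 0 0 1" --pt "0 0 0 0 0 0 1"

```text
time_s: 24.55
ee_pos: [0.4293, -0.3519, 0.243]
ee_rot: [0.416, -0.415, -0.572, 0.572]
force: [-0.2, 0.3, -0.4]
gripper_width: 0.996
```

```bash
python3 ob.py stapler stapler_tray punch punch_tray notes notes_tray stamp stamp_tray mug calculator; python3 - <<'E'
import cv2
a=cv2.imread("pics/last.png")[120:310,130:490]
cv2.imwrite("pics/c6.png",cv2.resize(a,None,fx=2.2,fy=2.2,interpolation=cv2.INTER_CUBIC))
from h import *
f=env.grab_frame("top");C=cloud(f).reshape(-1,3)
P=C[np.linalg.norm(C[:,:2]-[.592,.121],axis=1)<.05]
Q=P[(P[:,2]>.045)];print("stamp",len(Q),Q.min(0),Q.max(0),(Q.min(0)+Q.max(0))/2)
E
```

```text
t 24.55 tcp [ 0.4293 -0.3519  0.243 ] fingers [-0.002  0.001 -1.   ] jaw yaw -162.0 grip 0.996 j [-0.32 -0.08 -0.14 -0.   -1.51  0.64]
stapler 0.7 [150. 248. 185. 281.] 0.0718 [450.  513.2] [72.4 99.2] 87.1
stapler 0.7 [150. 248. 185. 281.] 0.0718 [463.1 512.6] [69.8 68.7] 70.3
stapler_tray 0.63 [281. 243. 333. 280.] 0.0107 [455.  116.1] [ 66.3 156.3] 15.3
stapler_tray 0.63 [281. 243. 333. 280.] 0.0107 [455.3 115.5] [ 65.8 151.4] 15.0
punch 0.55 [361. 254. 399. 284.] 0.061 [430.3 -99.9] [58.9 98.6] 17.0
punch 0.55 [361. 254. 399. 284.] 0.061 [ 430.1 -100.3] [38.8 90. ] 17.9
punch_tray 0.62 [290. 201. 316. 226.] 0.0107 [592.4 122.4] [72.9 72.2] 43.6
punch_tray 0.62 [290. 201. 316. 226.] 0.0107 [593.1 121. ] [71.7 72. ] 88.3
punch_tray 0.55 [355. 244. 405. 287.] 0.0111 [ 429.1 -101.5] [ 92.7 136.5] 17.0
punch_tray 0.55 [355. 244. 405. 287.] 0.0111 [ 429.5 -101.1] [ 90.6 132.6] 17.4
notes 0.56 [232. 253. 250. 277.] 0.045 [448.6 308. ] [54.2 57.2] 4.1
notes 0.56 [232. 253. 250. 277.] 0.045 [448.9 306.6] [49.7 50.9] 1.3
notes 0.26 [295. 205. 311. 222.] 0.0682 [588.  121.9] [34.6 39. ] 3.9
[... 666 characters left out ...]
ray 0.37 [358. 245. 409. 290.] 0.0103 [ 429.6 -101.7] [ 93.1 133.8] 19.4
stamp_tray 0.37 [358. 245. 409. 290.] 0.0103 [ 429.5 -100.8] [ 91.7 132. ] 18.5
mug 0.58 [148. 248. 182. 281.] 0.0717 [451.7 512.6] [70.8 95.7] 86.1
mug 0.58 [148. 248. 182. 281.] 0.0717 [462.5 512.3] [69.6 69.4] 74.5
mug 0.5 [288. 250. 326. 270.] 0.0522 [454.9 117.2] [ 35.3 117. ] 14.8
mug 0.5 [288. 250. 326. 270.] 0.0522 [455.8 115. ] [ 28.6 112.2] 14.8
calculator 0.92 [342. 135. 384. 165.] 0.0231 [778.  -64.6] [129.4  81.3] 88.2
calculator 0.92 [342. 135. 384. 165.] 0.0231 [777.5 -64.1] [128.3  78.9] 88.4
stamp 86 [0.5777809  0.10879216 0.04884214] [0.60610032 0.13462738 0.07123986] [0.59194061 0.12170977 0.060041  ]
```

View pics/c6.png

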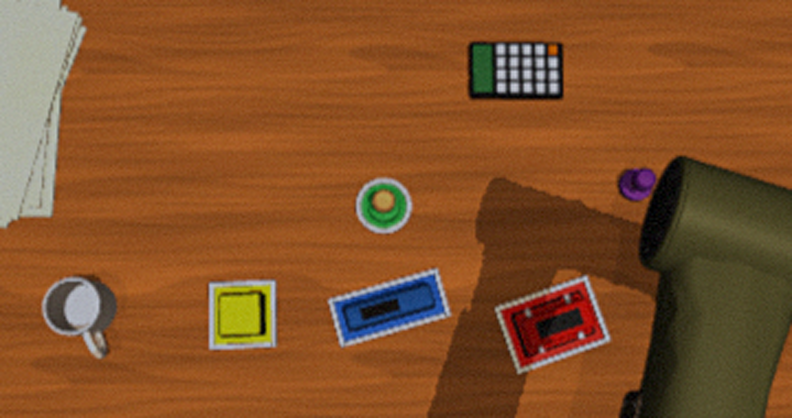

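All four sit centred in their own trays: stamp at (384,203), notes at (242,314), stapler at (390,307) and punch at (553,322). The mug and calculator have not moved. Handing in.

```bash
python3 -c "
from rig import env
print(env.finish_job())"
```

```text
the job is handed in; nothing more can be done
None
```

I picked up the stapler, stamp, notes block and punch in that order and set each down in its own tray. I handed the job in at about 25 s on the robot's clock, with no verdict reported.

- **Placing:** In the last top view each thing was within about 3 mm of its tray's centre. The stapler and punch were within about 1° of their tray's length.
- **Height:** Each top read about 3 to 4 mm higher than it did on the desk, which fits the tray floor and not the lip.
- **Upright:** I judged lean only from the pictures, where all four look upright and flat; I did not measure it.
- **Left alone:** The mug and calculator measured where they started, within about 1 mm. The purple stamp is untouched, and the arm finished clear of everything.
- **Checks that disagreed:**
  - In the last check the networks called the mug a stapler and the purple stamp a stamp. I settled both from the picture and the measured positions.
  - One depth check of the stamp came back empty because the arm blocked the top camera; later checks showed it in place.
- **Slip:** I overshot the notes tray by about 40 mm on the way there and corrected it before lowering.

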